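Dry a belay device in the spring-lid gear dryer

ROBOT

A 6-joint arm with a two-finger parallel gripper is mounted at the origin on the work surface. World frame = base frame: x ahead of the robot, y to its left, z up, the work surface at z = 0. Lengths are in m, angles in degrees, forces in N, time in s.
With the tool pointing down it reaches from about 0.4 to 0.825 m from the base axis. Payload 7 kg.
Tool frame: the origin (TCP) lies at the very end of the fingers, on their centre line; the grasp point (between the pads) lies 19 mm behind it (ctrl.grip_point_offset is the distance from the TCP to the grasp point, in m); x points along the fingers, z is the direction in which the jaws open and shut, and the axes are right-handed (so a half turn about x gives the same grasp; the last joint's range is limited). The gripper opens to 88 mm and grips with 3 to 60 N. Pads are 19 mm wide; open, the fingers measure 130 mm over their backs; the gripper's body (78 mm by 193 mm) begins 47 mm behind the grasp point.
Start: joints at [-57.061, 20.546, 0.682, 0, -70.136, -16.507], TCP at [0.191, -0.647, 0.227] pointing down, gripper open.
Joint ranges: [-176.03, 176.03], [-82.01, 121.73], [-58.28, 71.71], [-173.87, 95.51], [-174.79, -0.11], [-173.66, 173.66]. Speed limits (degrees/s): [136.94, 136.94, 172.46, 180, 180, 180].

INTERFACE

Orientations are given as [roll, pitch, yaw] about the fixed x, y, z axes, in that order (R = Rz(yaw) Ry(pitch) Rx(roll)).
In Python, from plant import get_obs, snapshot, calibration, close_job, ctrl gives the robot as it stands.
- The arm moves only by the tool move_arm, never from a script. Its argument "commands" is a list that holds one entry, the list of rows, each a list of 4 numbers: the shift along the tool's x, y, z in cm, then the turn about the tool's x in rad. In form: [[[dx, dy, dz, spin], ...]]. A call has 1 to 8 rows; each row shifts and turns the commanded pose from where the row before left it, along the tool's axes as they then stand; what a row does not reach is not made up. A row lasts 1/10 s, in which the tool goes at most 50 mm and 8.59 degrees, less where a joint would pass 70% of its speed; a pose out of reach is approached as far as the arm can. A call with a gripper value outside its range is refused whole. "jaw" is the finger opening in cm, from 0 to 8.76, set as the call begins (left out, the last holds). The fingers move at their own pace and stop on an object; the grip force is fixed at half the most. Time passes only in rows, so rows that do not move let the fingers close. It gives the time, the measured TCP pose, the force and the opening at its end, in the units of the state.
- get_obs(): the state, without advancing time (a new reading comes with each control period).
- snapshot(name): name is "scene" or "side" or "wrist"; returns (picture, depth): 480x640x3 uint8, red, green, blue; 480x640 float32, m along the optical axis (not along the pixel's ray), 0 where there is no reading.
- calibration(name): a dict with "mtx" (3x3 intrinsics, pixels), "T" (4x4, takes a point from camera to world coordinates); the wrist camera has in their place "tool_from_camera" (4x4, takes a point from camera to tool coordinates, whose origin is the TCP and whose axes are the tool frame's). Camera axes: x right, y up, looking along -z (the intrinsics and any distortion apply to the point x, -y, -z); pixel columns grow to the right and rows downward; lengths in m; the calibration is good to about 2 mm. A picture is of the moment at which its call begins: read the wrist's pose just before it. calibration takes no time and is no camera call.
- close_job(): hands the job in, once; it reports no verdict.
The state is a dict: "clock": time; "joint_pos": joint angles; "qvel": joint speeds; "tau": joint torques, N m; "tool_pos": TCP position; "orientation": TCP orientation; "force": force on the tool from outside, world axes, zero at the start; "moment": the same for the moment, N m; "opening": finger opening in m.
Only numpy, scipy, OpenCV 4.12 (cv2) and the standard library are available. Lean on these libraries where they do the work, as an engineer would, in place of code of your own. Each camera call takes 0.05 s, during which the arm holds its last target. There are 200 camera calls.

TASK

The black belay device is wet: dry it for four hours in the grey gear dryer. Push the button on the dryer's lid and keep your finger on it as the spring lifts the lid, so that it comes up under control instead of flying open; set the device down inside, close the lid without slamming it until the catch holds, and set the timer dial to four hours, one click per hour from off. Leave the other gear where it lies.

Things in the scene. Friction and masses are not known exactly. Their poses are not given: they have to be found in the camera images.
- dryer: Grey gear dryer, fixed. Origin on the bench under the chamber's middle; z up, -x to its front (button side), y along the hinge. Body: x from -85 to +85 mm, y from -170 to +90 mm, rim 90 mm high. The part from y = -170 to -90 mm is the solid control console, also 90 mm high, with the timer dial on top.
- chamber (a point): Middle of the floor of the dryer's drying chamber, 30 mm above the bench, axes as the dryer's. The chamber is open on top under the lid: inside 158 mm (x) by 168 mm (y), 60 mm deep, walls 6 mm.
- lid (a joint): Lid angle (rad): 0 shut, 1.65 fully open (upright, just past vertical; stays there). A spring drives it open all the way: net about 4 N upwards at the button when shut, fading to under 1 N at the lid's front edge when open; let go when just unlatched it reaches 11 rad/s, let go at 1.3 rad 3.4 rad/s.
- lid_hinge (a point): Middle of the lid's hinge line, which runs along dryer y at dryer x = +88 mm, z = 92 mm; axes turn with the lid (shut: as the dryer's). Lid: grey frame with clear window, 184 mm wide (y), reaching 178 mm from the hinge towards its -x, 12 mm thick, underside at the hinge level when shut. Its top face looks to the dryer's back (+x) when open.
- catch_top (a point): Middle of the top of the black push button on the lid, 26 mm (x) by 42 mm (y), 152 mm from the hinge line, 9 mm proud of the lid's top (so 113 mm above the bench). It goes 6 mm straight in, needs about 3 N (5 N if brisk); the catch lets go after about 4 mm, then the lid spring lifts the lid against the finger, button still in.
- catch (a joint): How far the button is pressed in (m): 0 out, 0.006 fully in. It must be out for the catch to hold, so press the lid shut beside the button, not on it: below about 0.1 rad the hook under the lid rides over its strike (about 7 N at the front edge) and snaps in as the lid reaches 0; then it stays shut by itself.
- timer_grip (a point): On the timer dial's axis (dryer x = -25, y = -130 mm), 29 mm above the console top, the height to grip. Black bar knob 42 mm long (x), 14 mm wide, top 36 mm above the console, on a disc of 44 mm diameter, top 7 mm above the console. Its x axis points along the bar to the end with the white pointer. Lid edge 38 mm away, console edge 40 mm.
- timer (a joint): Timer dial (rad), growing clockwise seen from above: 0 off, 2.79 eight hours, a firm click (0.1 Nm) every 0.349 rad (20 degrees) per hour; settles in the nearest click. White marks, long at off, four and eight; at four hours (1.396) the pointer looks straight to the dryer's back (+x). Starts at off, one or two hours.
- belay_center (a point): Wet belay device, black, tube type, lying flat on the cork mat: body 58 mm long (x), 34 mm wide (y), 32 mm high, two rope slots through it from top to bottom, and a flat ring eye (28 mm across, 6 mm thick) reaching 25 mm beyond its +x end at half height. Point: centre of the body, 16 mm above its underside. 0.07 to 0.14 kg.
- cam_center (a point): Blue camming device lying on the mat, bystander. x along its stem: head with four blue lobes from x = +32 to +75 mm, 58 mm wide, 43 mm high; trigger bar 46 mm wide at x = -14 mm; black thumb loop to x = -77 mm. Point on the stem line, 20 mm above the mat.
- carabiner_a_center (a point): Silver D-shaped aluminium carabiner lying flat, one of three in a row on the mat, 101 mm long (x), 58 mm wide, 10 mm thick; bystander. Point at its middle.
- carabiner_b_center (a point): Silver D-shaped aluminium carabiner lying flat, one of three in a row on the mat, 101 mm long (x), 58 mm wide, 10 mm thick; bystander. Point at its middle.
- carabiner_c_center (a point): Silver D-shaped aluminium carabiner lying flat, one of three in a row on the mat, 101 mm long (x), 58 mm wide, 10 mm thick; bystander. Point at its middle.
- mat: Cork mat, 270 mm (x) by 340 mm (y), 4 mm thick, fixed; the gear lies on it. Origin in the middle of its underside. (At the back of the bench, beyond dryer and mat, stands a fixed grey gear crate, 131 mm high, with a wax iron base on it, top at 160 mm: at least 0.67 m ahead of the arm's base, within 0.22 m of its centre line.)
There are look-alikes about, which are no part of the job. Leave any blue look-alike of the part that bears belay_center alone.

How it is judged:
By the outcome, as a careful person would: the job done as asked, in the order asked, and still so for the second after the job is handed in, with the robot touching nothing.
It also fails if it takes over 72 s, if anything falls off the work surface, if the arm or the gripper's body presses on something with over 40 N, if the wrist force passes 120 N, or if a joint passes its speed limit or range.

## Working session

There is one attempt and no reset: what is moved stays moved. The work goes in short steps, Python scripts to look and compute and a tool call to move; the robot and the scene stay as the last step left them, time stands still between calls to the robot, and variables do not carry over. Pictures are saved under pics/ and viewed, about 8 in all and at most 12, crops included, and the job is handed in when it is done.

Besides the shell and the picture viewer there is one more tool, called after "Call:" as name(argument=value, ...), one argument or row to a line, values as JSON. move_arm: Moves the arm, as the interface text tells. Its arguments: {"type":"object","properties":{"commands":{"type":"array"},"jaw":{"type":"number"}},"required":["commands"]}

```bash
mkdir -p pics; ls
cat > h.py <<'E'
import numpy as np, cv2
from plant import get_obs, snapshot, calibration, close_job, ctrl
from scipy.spatial.transform import Rotation as R
def Rt(o): return R.from_euler('xyz',o,degrees=True).as_matrix()
def save(n,p): cv2.imwrite('pics/'+n+'.png',p[:,:,::-1])
def camT(name,o=None):
    c=calibration(name)
    if name=='wrist':
        T=np.eye(4);T[:3,:3]=Rt(o['orientation']);T[:3,3]=o['tool_pos'];return c['mtx'],T@np.array(c['tool_from_camera'])
    return c['mtx'],np.array(c['T'])
def cloud(d,K,T):
    v,u=np.mgrid[0:480,0:640]
    K=np.array(K)
    P=np.stack([(u-K[0,2])/K[0,0]*d,-(v-K[1,2])/K[1,1]*d,-d],-1)
    return P@T[:3,:3].T+T[:3,3]
def look(name,fn):
    o=get_obs();p,d=snapshot(name);K,T=camT(name,o);save(fn,p);C=cloud(d,K,T);C[d==0]=np.nan
    np.savez(''+fn+'.npz',p=p,d=d,C=C,K=K,T=T);return p,d,C
E
python3 - <<'E'
from h import *
o=get_obs();print(o)
c=calibration('scene');print(c, calibration('wrist'))
for n in('scene','side'):look(n,n+'0')
E
```

```text
pics
{'clock': 0.0, 'joint_pos': array([-5.70617883e+01,  2.05934046e+01,  6.33283001e-01, -2.16997321e-02,
       -7.01332968e+01, -1.65063850e+01]), 'qvel': array([ 0.02784253, -0.10060172,  0.05102621, -0.02275545,  0.03436974,
        0.04799686]), 'tau': array([-6.73203385e-05, -5.82708943e+01,  2.93057066e+01,  6.99751899e+00,
        6.88341490e-03, -2.40185618e-04]), 'tool_pos': array([ 0.19078386, -0.64697428,  0.22559174]), 'orientation': array([  4.19031759,  89.90437961, 110.61475337]), 'force': array([0.12530663, 0.58718477, 0.19743243]), 'moment': array([-0.0361357 ,  0.03448072,  0.03264541]), 'opening': 0.08716263275369}
{'mtx': array([[506.46804726,   0.        , 313.93783544],
       [  0.        , 506.46804726, 244.08278491],
       [  0.        ,   0.        ,   1.        ]]), 'T': array([[ 0.16672231, -0.78167954,  0.60098316,  1.0822724 ],
       [ 0.98588289,  0.14170562, -0.08918769, -0.12931412],
       [-0.0154465 ,  0.6073686 ,  0.79426998,  0.90524556],
       [ 0.        ,  0.        ,  0.        ,  1.        ]])} {'mtx': array([[397.03171581,   0.        , 320.34072835],
       [  0.        , 397.03171581, 233.31113579],
       [  0.        ,   0.        ,   1.        ]]), 'tool_from_camera': array([[-9.72330181e-04,  2.93090354e-01, -9.56084253e-01,
        -1.56891903e-01],
       [ 4.46371647e-04,  9.56084737e-01,  2.93090049e-01,
         7.92159009e-02],
       [ 9.99999428e-01, -1.41788603e-04, -1.06045727e-03,
        -1.08366247e-03],
       [ 0.00000000e+00,  0.00000000e+00,  0.00000000e+00,
         1.00000000e+00]])}
```

View pics/scene0.png

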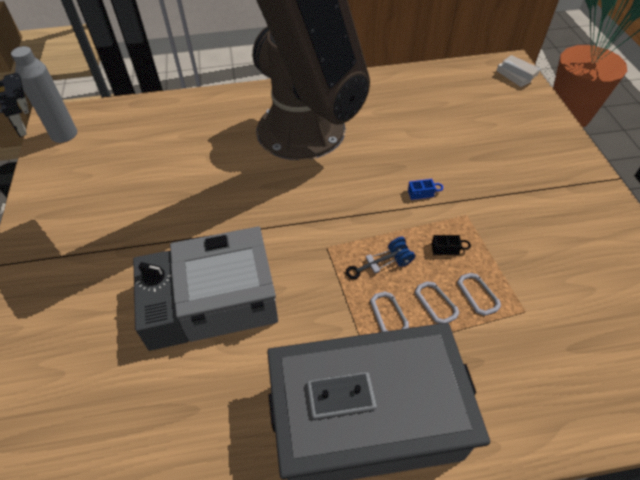

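View pics/side0.png

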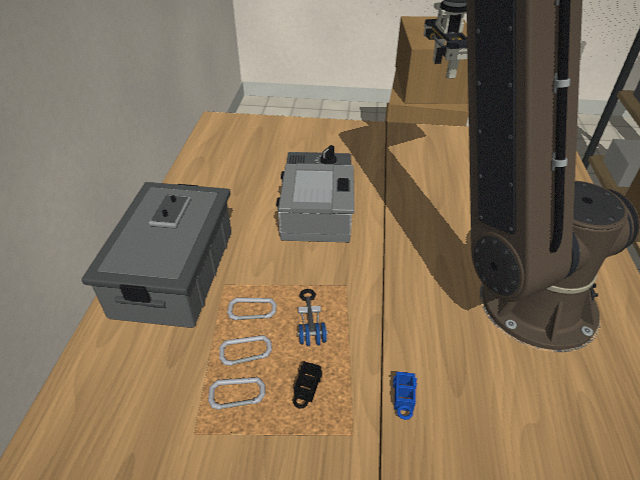

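The scene view shows the dryer at about (205,285), with its button at (216,242) and dial at (150,273). The black belay device is at (447,245) with its ring to the right. The blue look-alike lies off the mat at (423,189).

```bash
cat > fit.py <<'E'
from h import *
from scipy.optimize import least_squares
for n in('scene0','side0'):
    z=np.load(n+'.npz');C=z['C'];p=z['p'].astype(int)
    X=C.reshape(-1,3);G=p.reshape(-1,3)
    print(n,'button px' )
    # dryer: region
    m=(X[:,2]>.07)&(X[:,2]<.12)&(X[:,1]<-.05)&(X[:,0]>.2)&(X[:,0]<.75)&(X[:,1]>-.6)
    r=cv2.minAreaRect(X[m][:,:2].astype(np.float32)*1000);print('top rect',r, m.sum())
    m2=m&(X[:,2]>.098)&(X[:,2]<.108)
    r=cv2.minAreaRect(X[m2][:,:2].astype(np.float32)*1000);print('lid rect',r,m2.sum(),np.median(X[m2][:,2]))
    m3=m&(X[:,2]>.11)&(X[:,2]<.1155)&(G.max(1)<60)
    print('button',np.median(X[m3],0),m3.sum())
    # belay
    mb=(X[:,0]>.3)&(X[:,0]<.75)&(X[:,1]>-.05)&(X[:,1]<.5)&(X[:,2]>.025)&(X[:,2]<.05)&(G.max(1)<70)&(G.max(1)-G.min(1)<25)
    print('belay',mb.sum(),np.median(X[mb],0),cv2.minAreaRect(X[mb][:,:2].astype(np.float32)*1000))
for n,uv in(('scene0',[(216,242),(150,265),(447,243),(466,245)]),('side0',[(343,185),(330,152),(308,380),(300,400),(308,296),(312,335)])):
    C=np.load(n+'.npz')['C']
    for u,v in uv: print(n,u,v,C[v,u].round(4))
E
python3 fit.py
```

```text
scene0 button px
top rect ((508.10113525390625, -266.58355712890625), (186.31150817871094, 261.9771728515625), 3.986084461212158) 10922
lid rect ((505.2412109375, -256.27606201171875), (181.77511596679688, 241.78004455566406), 4.5475544929504395) 5978 0.1015458995343061
button [ 0.44254559 -0.23464794  0.11151178] 214
belay 343 [0.47297963 0.24668464 0.03180329] ((469.3067626953125, 194.39111328125), (50.3355712890625, 177.71722412109375), 4.516743183135986)
side0 button px
top rect ((566.749755859375, -228.62159729003906), (307.69512939453125, 329.5640563964844), 5.169614315032959) 4976
lid rect ((572.3199462890625, -217.90074157714844), (350.6131591796875, 241.37728881835938), 17.209049224853516) 2751 0.10141469614054133
button [ 0.44078799 -0.23431835  0.1117138 ] 101
belay 755 [0.47835703 0.2287543  0.03359334] ((587.69482421875, 130.2571258544922), (161.78944396972656, 396.6248474121094), 55.108707427978516)
scene0 216 242 [ 0.4415 -0.2309  0.1111]
scene0 150 265 [ 0.4839 -0.3559  0.1227]
scene0 447 243 [0.4728 0.2507 0.0361]
scene0 466 245 [0.464  0.3038 0.0051]
side0 343 185 [ 0.439  -0.2224  0.1117]
side0 330 152 [ 0.4822 -0.3497  0.1197]
side0 308 380 [0.4634 0.2547 0.0267]
side0 300 400 [0.4747 0.2812 0.002 ]
side0 308 296 [0.4911 0.0382 0.0029]
side0 312 335 [0.4704 0.1385 0.0024]
```

```bash
cat > plan.py <<'E'
from h import *
YAW=np.radians(4.3); O=np.array([.5053,-.2300])
Rd=np.array([[np.cos(YAW),-np.sin(YAW)],[np.sin(YAW),np.cos(YAW)]])
def d2w(x,y,z): return np.r_[O+Rd@np.array([x,y]),z]
def w2d(p): return np.r_[Rd.T@(np.array(p[:2])-O),p[2]]
def phi(o):
    z=Rt(o['orientation'])[:,2];return np.degrees(np.arctan2(z[1],z[0]))
def rows(p0,f0,way):
    """way: list of (world target, phi target deg, n rows)"""
    out=[];p=np.array(p0,float);f=f0
    for t,ft,n in way:
        t=np.array(t);dp=(t-p)/n;df=(ft-f)/n
        for i in range(n):
            zf=np.radians(f);z=np.array([np.cos(zf),np.sin(zf),0]);x=np.array([0,0,-1.]);y=np.cross(z,x)
            r=[round(v,2) for v in(dp@x*100,dp@y*100,dp@z*100)]+[round(-np.radians(df),4)]
            out.append(r)
            p=p+(r[0]*x+r[1]*y+r[2]*z)/100; f=f-np.degrees(r[3])
    print('end',p.round(4),round(f,2))
    for i in range(0,len(out),8): print([out[i:i+8]])
    return p,f
E
python3 - <<'E'
from plan import *
o=get_obs();print(Rt(o['orientation']).round(3),phi(o),o['joint_pos'],d2w(-.064,0,.113),d2w(-.025,-.13,.119), w2d(o['tool_pos']))
for pt in (94.3,-85.7):
    rows(o['tool_pos'],phi(o),[(d2w(-.15,-.09,.25),pt,16)])
E
```

```text
[[-0.001 -0.959 -0.283]
 [ 0.001 -0.283  0.959]
 [-1.     0.     0.001]] 106.42363021639925 [-5.70611483e+01  2.05860787e+01  6.39416644e-01 -1.92643058e-02
 -7.01365104e+01 -1.65086580e+01] [ 0.44148015 -0.23479864  0.113     ] [ 0.49011761 -0.36150854  0.119     ] [-0.34488388 -0.3922554   0.22572871]
end [ 0.3625 -0.3311  0.2497] 94.32
[[[np.float64(-0.15), np.float64(-1.59), np.float64(1.59), np.float64(0.0132)], [np.float64(-0.15), np.float64(-1.57), np.float64(1.61), np.float64(0.0132)], [np.float64(-0.15), np.float64(-1.55), np.float64(1.63), np.float64(0.0132)], [np.float64(-0.15), np.float64(-1.52), np.float64(1.65), np.float64(0.0132)], [np.float64(-0.15), np.float64(-1.5), np.float64(1.67), np.float64(0.0132)], [np.float64(-0.15), np.float64(-1.48), np.float64(1.69), np.float64(0.0132)], [np.float64(-0.15), np.float64(-1.46), np.float64(1.71), np.float64(0.0132)], [np.float64(-0.15), np.float64(-1.43), np.float64(1.73), np.float64(0.0132)]]]
[[[np.float64(-0.15), np.float64(-1.41), np.float64(1.75), np.float64(0.0132)], [np.float64(-0.15), np.float64(-1.39), np.float64(1.7
[... 1071 characters left out ...]
 [np.float64(-0.15), np.float64(1.42), np.float64(1.74), np.float64(0.2096)]]]
[[[np.float64(-0.15), np.float64(1.75), np.float64(1.41), np.float64(0.2096)], [np.float64(-0.15), np.float64(2.01), np.float64(1.02), np.float64(0.2096)], [np.float64(-0.15), np.float64(2.17), np.float64(0.58), np.float64(0.2096)], [np.float64(-0.15), np.float64(2.24), np.float64(0.11), np.float64(0.2096)], [np.float64(-0.15), np.float64(2.22), np.float64(-0.36), np.float64(0.2096)], [np.float64(-0.15), np.float64(2.1), np.float64(-0.81), np.float64(0.2096)], [np.float64(-0.15), np.float64(1.88), np.float64(-1.23), np.float64(0.2096)], [np.float64(-0.15), np.float64(1.58), np.float64(-1.59), np.float64(0.2096)]]]
```

```bash
sed -i 's/round(v,2) for v/round(float(v),2) for v/; s/round(-np.radians(df),4)/round(float(-np.radians(df)),4)/' plan.py
python3 - <<'E'
from plan import *
o=get_obs()
rows(o['tool_pos'],phi(o),[(d2w(-.2,-.17,.22),94.3,8),(d2w(-.066,-.03,.20),94.3,8)])
E
```

```text
end [ 0.442  -0.2647  0.2001] 94.32
[[[0.07, -2.35, 2.34, 0.0264], [0.07, -2.29, 2.4, 0.0264], [0.07, -2.23, 2.46, 0.0264], [0.07, -2.16, 2.51, 0.0264], [0.07, -2.09, 2.57, 0.0264], [0.07, -2.03, 2.63, 0.0264], [0.07, -1.96, 2.68, 0.0264], [0.07, -1.88, 2.73, 0.0264]]]
[[[0.25, -1.68, 1.75, 0.0], [0.25, -1.68, 1.75, 0.0], [0.25, -1.68, 1.75, 0.0], [0.25, -1.68, 1.75, 0.0], [0.25, -1.68, 1.75, 0.0], [0.25, -1.68, 1.75, 0.0], [0.25, -1.68, 1.75, 0.0], [0.25, -1.68, 1.75, 0.0]]]
```

Call:
move_arm(
  commands=[
    [[0.07,-2.35,2.34,0.0264],[0.07,-2.29,2.4,0.0264],[0.07,-2.23,2.46,0.0264],[0.07,-2.16,2.51,0.0264],[0.07,-2.09,2.57,0.0264],[0.07,-2.03,2.63,0.0264],[0.07,-1.96,2.68,0.0264],[0.07,-1.88,2.73,0.0264]],
  ],
  jaw=0,
)

```text
clock: 0.9
tool_pos: [0.3189, -0.4134, 0.2207]
orientation: [31.5, 90.0, 125.8]
force: [-0.3, 0.3, 0.1]
opening: 0.0295
```

Call:
move_arm(
  commands=[
    [[0.25,-1.68,1.75,0.0],[0.25,-1.68,1.75,0.0],[0.25,-1.68,1.75,0.0],[0.25,-1.68,1.75,0.0],[0.25,-1.68,1.75,0.0],[0.25,-1.68,1.75,0.0],[0.25,-1.68,1.75,0.0],[0.25,-1.68,1.75,0.0]],
  ],
)

```text
clock: 1.7
tool_pos: [0.4423, -0.2641, 0.2006]
orientation: [60.1, 90.0, 154.5]
force: [-0.0, 0.3, -1.4]
opening: 0.0005
```

Run:
```python
from plan import *
look('wrist','w1');o=get_obs();print(o['clock'],o['tool_pos'],phi(o),o['force'],o['opening'],w2d(o['tool_pos']))
```

```text
1.75 [ 0.44410941 -0.26249565  0.20023316] 94.36613062344426 [ 1.46530461  2.45545037 -0.02805126] 0.00021143832884239447 [-0.06345483 -0.02781619  0.20023316]
```

View pics/w1.png

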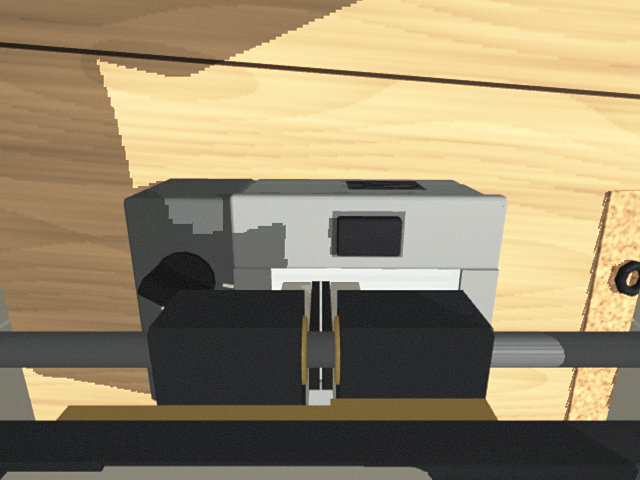

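Wrist view: the button's top is at about (368,236), and the lid's front edge is level in the picture, which fits the yaw. The knob is at (180,275).

Run:
```python
from plan import *
z=np.load('w1.npz');C=z['C'];p=z['p'].astype(int)
m=np.zeros((480,640),bool);m[210:262,325:410]=1
m&=(p.max(2)<60)&(C[...,2]>.107)
r=cv2.minAreaRect(C[m][:,:2].astype(np.float32)*1000);print('button',m.sum(),r,np.median(C[m],0))
print('dryer frame',w2d(np.r_[np.array(r[0])/1000,.11]))
# front edge of lid
pts=[]
for u in range(250,480,5):
    col=C[:,u];ok=np.where(np.abs(col[:,2]-.1035)<.004)[0]
    if len(ok): pts.append(col[ok[0]])
pts=np.array(pts);k=np.polyfit(pts[:,1],pts[:,0],1);print('front edge yaw',np.degrees(np.arctan(-k[0])),[w2d(q) .round(4) for q in pts[::12]])
m=(C[...,2]>.115)&(C[...,2]<.13);m[300:]=0;m[:, 230:]=0
r=cv2.minAreaRect(C[m][:,:2].astype(np.float32)*1000);print('knob',m.sum(),r,w2d(np.r_[np.array(r[0])/1000,.1]))
```

```text
button 2443 ((438.9093322753906, -233.60452270507812), (25.42608642578125, 41.21577072143555), 4.597246170043945) [ 0.43799956 -0.23401956  0.11211677]
dryer frame [-0.06647405  0.00138351  0.11      ]
front edge yaw 4.049101013687085 [array([-0.0919, -0.0763,  0.1001]), array([-0.0919, -0.0368,  0.1   ]), array([-0.0914,  0.0027,  0.1007]), array([-0.0917,  0.0418,  0.1019])]
knob 776 ((483.40985107421875, -367.081787109375), (25.510494232177734, 14.197519302368164), 64.42414093017578) [-0.03210675 -0.13505462  0.1       ]
```

```bash
sed -i 's/O=np.array.*/O=np.array([.5040,-.2292])/' plan.py
cat > arc.py <<'E'
from plan import *
def tip(th,r,h,y): # TCP for front-bottom corner on lid point (-r,h)
    c,s=np.cos(th),np.sin(th)
    return d2w(.088-r*c+h*s+.0095, y, .092+r*s+h*c)
E
python3 - <<'E'
from arc import *
o=get_obs();t=tip(0,.159,.021,0)
q=lambda z:np.r_[t[:2],z]
p,f=rows(o['tool_pos'],phi(o),[(q(.122),94.3,8),(q(.1065),94.3,8)])
rows(p,f,[(tip(a,.159,.015,0),94.3,1) for a in np.r_[.02,.05,.09,.14,np.linspace(.2,1.65,22)]])
E
```

```text
end [ 0.4427 -0.2337  0.1066] 94.32
[[[0.98, -0.01, 0.36, 0.0001], [0.98, -0.01, 0.36, 0.0001], [0.98, -0.01, 0.36, 0.0001], [0.98, -0.01, 0.36, 0.0001], [0.98, -0.01, 0.36, 0.0001], [0.98, -0.01, 0.36, 0.0001], [0.98, -0.01, 0.36, 0.0001], [0.98, -0.01, 0.36, 0.0001]]]
[[[0.19, 0.0, -0.0, 0.0], [0.19, 0.0, -0.0, 0.0], [0.19, 0.0, -0.0, 0.0], [0.19, 0.0, -0.0, 0.0], [0.19, 0.0, -0.0, 0.0], [0.19, 0.0, -0.0, 0.0], [0.19, 0.0, -0.0, 0.0], [0.19, 0.0, -0.0, 0.0]]]
end [ 0.6287 -0.2198  0.2493] 94.3
[[[-0.35, -0.03, -0.01, 0.0004], [-0.48, -0.06, 0.0, -0.0], [-0.63, -0.1, 0.0, -0.0], [-0.78, -0.17, 0.0, -0.0], [-0.93, -0.25, 0.0, -0.0], [-1.04, -0.35, 0.0, -0.0], [-1.02, -0.43, 0.0, -0.0], [-0.98, -0.5, 0.0, -0.0]]]
[[[-0.95, -0.56, 0.0, -0.0], [-0.91, -0.63, 0.0, -0.0], [-0.86, -0.69, 0.0, -0.0], [-0.81, -0.74, 0.0, -0.0], [-0.76, -0.8, 0.0, -0.0], [-0.7, -0.85, 0.0, -0.0], [-0.64, -0.9, 0.0, -0.0], [-0.58, -0.94, 0.0, -0.0]]]
[[[-0.51, -0.97, 0.0, -0.0], [-0.44, -1.01, 0.0, -0.0], [-0.38, -1.04, 0.0, -0.0], [-0.3, -1.06, 0.0, -0.0], [-0.22, -1.08, 0.0, -0.0], [-0.15, -1.09, 0.0, -0.0], [-0.08, -1.1, 0.0, -0.0], [0.0, -1.11, 0.0, -0.0]]]
[[[0.08, -1.1, 0.0, -0.0], [0.15, -1.09, 0.0, -0.0]]]
```

Call:
move_arm(
  commands=[
    [[0.98,-0.01,0.36,0],[0.98,-0.01,0.36,0],[0.98,-0.01,0.36,0],[0.98,-0.01,0.36,0],[0.98,-0.01,0.36,0],[0.98,-0.01,0.36,0],[0.98,-0.01,0.36,0],[0.98,-0.01,0.36,0]],
  ],
)

```text
clock: 2.55
tool_pos: [0.4406, -0.236, 0.1218]
orientation: [150.4, 90.0, -115.2]
force: [0.1, 0.4, -0.3]
opening: 0.0004
```

Call:
move_arm(
  commands=[
    [[0.19,0,0,0],[0.19,0,0,0],[0.19,0,0,0],[0.19,0,0,0],[0.19,0,0,0],[0.15,0,0,0],[0.1,0,0,0],[0.1,0,0,0]],
  ],
)

```text
clock: 3.35
tool_pos: [0.4411, -0.2364, 0.1099]
orientation: [-110.3, 89.9, -16.0]
force: [0.2, 0.2, 3.1]
opening: 0.0006
```

Call:
move_arm(
  commands=[
    [[0.1,0,0.1,0],[0.1,0,0,0],[0.08,0,0,0],[0.05,0,0,0],[0,0,0,0]],
  ],
)

```text
clock: 3.85
tool_pos: [0.4407, -0.2356, 0.1065]
orientation: [-152.7, 90.0, -58.3]
force: [-0.6, -3.0, 6.0]
opening: 0.0006
```

Call:
move_arm(
  commands=[
    [[-0.2,-0.02,0,0],[-0.3,-0.04,0,0],[-0.48,-0.06,0,0],[-0.63,-0.1,0,0],[-0.6,-0.13,0,0],[0,0,0,0]],
  ],
)

```text
clock: 4.45
tool_pos: [0.4443, -0.2349, 0.1293]
orientation: [-86.8, 90.0, 7.6]
force: [0.3, -0.8, 2.6]
opening: 0.0008
```

Call:
move_arm(
  commands=[
    [[-0.93,-0.25,0,0],[-1.04,-0.35,0,0],[-1.02,-0.43,0,0],[-0.98,-0.5,0,0],[-0.95,-0.56,0,0],[-0.91,-0.63,0,0],[-0.86,-0.69,0,0],[-0.81,-0.74,0,0]],
  ],
)

```text
clock: 5.25
tool_pos: [0.4862, -0.2319, 0.2041]
orientation: [-114.0, 90.0, -19.7]
force: [-0.7, -0.7, 2.7]
opening: 0.0004
```

Run:
```python
from arc import *
look('side','s1');o=get_obs();print(o['tool_pos'],o['force'],o['clock'])
for a in (.55,.6,.65,.7):print(a,tip(a,.159,.015,0))
```

```text
[ 0.48802801 -0.23208018  0.20545397] [3.49147935 0.48190366 5.0927002 ] 5.3
0.55 [ 0.47387395 -0.23146519  0.18789514]
0.6 [ 0.47881237 -0.23109387  0.19415819]
0.65 [ 0.48405677 -0.23069954  0.2001659 ]
0.7 [ 0.48959402 -0.23028319  0.20590325]
```

View pics/s1.png

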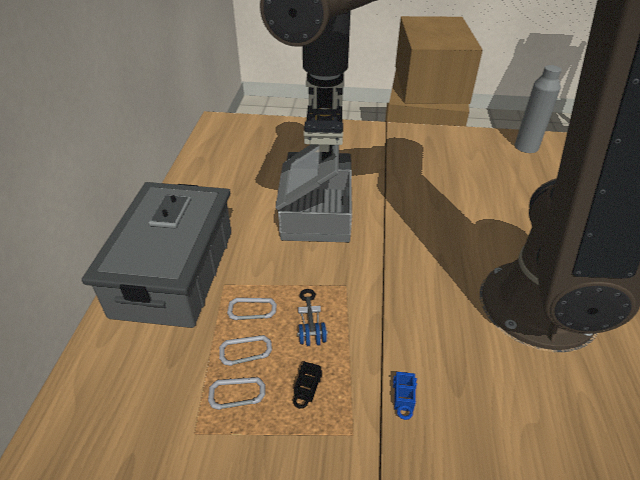

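The lid is following under the fingertip at about 0.69 rad. I'll carry on along the arc.

Call:
move_arm(
  commands=[
    [[-0.76,-0.8,0,0],[-0.7,-0.85,0,0],[-0.64,-0.9,0,0],[-0.58,-0.94,0,0],[-0.51,-0.97,0,0],[-0.44,-1.01,0,0],[-0.38,-1.04,0,0],[-0.3,-1.06,0,0]],
  ],
)

```text
clock: 6.1
tool_pos: [0.5618, -0.226, 0.2466]
orientation: [40.7, 90.0, 135.0]
force: [1.6, -0.0, 0.9]
opening: 0.0004
```

Call:
move_arm(
  commands=[
    [[-0.22,-1.08,0,0],[-0.15,-1.09,0,0],[-0.08,-1.1,0,0],[0,-0.9,0,0],[0.06,-0.8,0,0],[0.1,-0.8,0,0]],
  ],
)

```text
clock: 6.7
tool_pos: [0.619, -0.2217, 0.2491]
orientation: [65.3, 90.0, 159.7]
force: [0.0, -0.1, -0.3]
opening: 0.0002
```

Run:
```python
from arc import *
look('side','s2');o=get_obs();print(o['tool_pos'],o['force'],o['clock'])
for a in (1.45,1.5,1.55,1.6,1.65):print(a,tip(a,.159,.015,0),tip(a,.159,.021,0))
p=cv2.imread('pics/s2.png')[60:300,180:440];cv2.imwrite('pics/s2c.png',cv2.resize(p,None,fx=2,fy=2))
```

```text
[ 0.61986575 -0.22157716  0.24856879] [ 1.7290148  -0.36927524  0.60906995] 6.75
1.45 [ 0.59696832 -0.22220968  0.25164891] [ 0.60290783 -0.22176308  0.25237192]
1.5 [ 0.6049303  -0.22161101  0.25166276] [ 0.61089843 -0.22116227  0.25208718]
1.55 [ 0.61288302 -0.22101304  0.25127754] [ 0.61886484 -0.22056327  0.25140231]
1.6 [ 0.6208066  -0.22041727  0.25049421] [ 0.62678716 -0.21996759  0.25031901]
1.65 [ 0.62868124 -0.21982517  0.24931473] [ 0.6346456  -0.21937671  0.24884   ]
```

View pics/s2c.png

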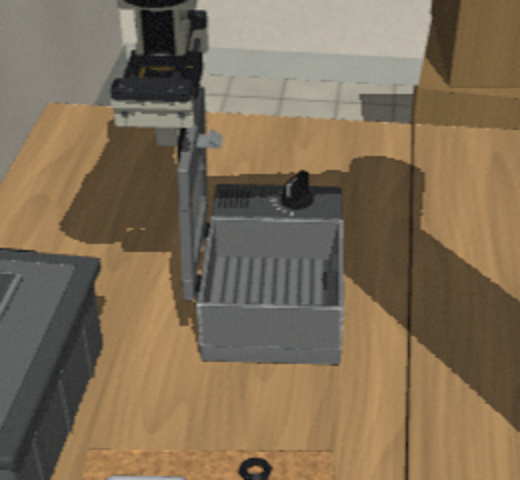

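The lid is nearly upright with the finger behind it. I'll follow it to the stop, then back off. Meanwhile I'll work out the belay pose.

Call:
move_arm(
  commands=[
    [[0.05,-0.6,0,0],[0.05,-0.6,0,0],[0.1,-0.5,0,0],[0.1,-0.5,0,0],[0,-0.5,0,0],[-0.5,-1.0,0,0],[-3,-0.5,0,0],[-4,0,0,0]],
  ],
)

```text
clock: 7.55
tool_pos: [0.66, -0.2183, 0.3195]
orientation: [77.2, 89.7, 171.5]
force: [1.4, -0.3, -0.5]
opening: 0.0003
```

Run:
```python
from arc import *
o=get_obs();print(o['tool_pos'],phi(o),o['force'],o['joint_pos'])
for n in('scene0','side0'):
    z=np.load(n+'.npz');C=z['C'];p=z['p'].astype(int)
    m=(C[...,0]>.42)&(C[...,0]<.53)&(C[...,1]>.195)&(C[...,1]<.31)&(C[...,2]>.010)&(p.max(2)<75)&(p.max(2)-p.min(2)<25)
    X=C[m];r=cv2.minAreaRect(X[:,:2].astype(np.float32)*1000)
    t=X[X[:,2]>.03];r2=cv2.minAreaRect(t[:,:2].astype(np.float32)*1000);
    w,V=np.linalg.eigh(np.cov(X[:,:2].T));print(n,m.sum(),r,len(t),r2,np.degrees(np.arctan2(V[1,1],V[0,1])))
```

```text
[ 0.6599965  -0.21827389  0.3194969 ] 94.33485488264462 [ 1.38299293 -0.32673497 -0.52678248] [-2.30190263e+00  2.05425908e+01  1.25444886e+01 -3.22639402e-02
 -8.22971502e+01 -8.33586691e+01]
scene0 484 ((469.1105041503906, 263.0472412109375), (82.07125854492188, 36.6265754699707), 83.39608001708984) 202 ((467.38250732421875, 251.95480346679688), (58.031410217285156, 35.657230377197266), 80.97581481933594) 86.56086833556213
side0 746 ((466.0555114746094, 264.6660461425781), (83.98897552490234, 40.533958435058594), 81.54448699951172) 323 ((464.3265380859375, 252.3724365234375), (59.343082427978516, 34.63896560668945), 79.99365997314453) 80.23545595951198
```

Run:
```python
from arc import *
o=get_obs()
rows(o['tool_pos'],phi(o),[((.55,.05,.29),130,8),((.466,.252,.12),171,8)])
```

```text
end [0.4659 0.252  0.1203] 171.02
[[[0.37, 1.12, 3.45, -0.0778], [0.37, 0.85, 3.52, -0.0778], [0.37, 0.57, 3.58, -0.0778], [0.37, 0.29, 3.61, -0.0778], [0.37, 0.01, 3.62, -0.0778], [0.37, -0.27, 3.61, -0.0778], [0.37, -0.55, 3.58, -0.0778], [0.37, -0.83, 3.53, -0.0778]]]
[[[2.12, -0.82, 2.61, -0.0895], [2.12, -1.05, 2.53, -0.0895], [2.12, -1.27, 2.42, -0.0895], [2.12, -1.48, 2.3, -0.0895], [2.12, -1.68, 2.16, -0.0895], [2.12, -1.87, 2.0, -0.0895], [2.12, -2.04, 1.82, -0.0895], [2.12, -2.2, 1.63, -0.0895]]]
```

Call:
move_arm(
  commands=[
    [[0.37,1.12,3.45,-0.0778],[0.37,0.85,3.52,-0.0778],[0.37,0.57,3.58,-0.0778],[0.37,0.29,3.61,-0.0778],[0.37,0.01,3.62,-0.0778],[0.37,-0.27,3.61,-0.0778],[0.37,-0.55,3.58,-0.0778],[0.37,-0.83,3.53,-0.0778]],
  ],
  jaw=5.6,
)

```text
clock: 8.35
tool_pos: [0.5497, 0.0507, 0.2919]
orientation: [-107.9, 90.0, 22.2]
force: [1.2, 0.1, -0.1]
opening: 0.0545
```

Call:
move_arm(
  commands=[
    [[2.12,-0.82,2.61,-0.0895],[2.12,-1.05,2.53,-0.0895],[2.12,-1.27,2.42,-0.0895],[2.12,-1.48,2.3,-0.0895],[2.12,-1.68,2.16,-0.0895],[2.12,-1.87,2.0,-0.0895],[2.12,-2.04,1.82,-0.0895],[2.12,-2.2,1.63,-0.0895]],
  ],
)

```text
clock: 9.15
tool_pos: [0.466, 0.2528, 0.1218]
orientation: [-129.8, 90.0, 41.4]
force: [0.3, 1.2, -0.7]
opening: 0.056
```

Run:
```python
from arc import *
_,_,C=look('wrist','w2');o=get_obs();print(o['clock'],o['tool_pos'],phi(o),o['opening'],o['joint_pos'])
p=np.load('w2.npz')['p'].astype(int)
m=(C[...,0]>.42)&(C[...,0]<.53)&(C[...,1]>.195)&(C[...,1]<.32)&(C[...,2]>.010)&(C[...,2]<.05)&(p.max(2)<75)&(p.max(2)-p.min(2)<25)
t=C[m&(C[...,2]>.03)];print(len(t),cv2.minAreaRect(t[:,:2].astype(np.float32)*1000),np.median(t,0))
```

```text
9.2 [0.4639681  0.25439341 0.11835552] 171.56617039704133 0.056099681597530274 [ 49.93936944  12.68549671 -25.89485466  -0.08172766 -51.57729453
 -58.32220015]
2374 ((465.1140441894531, 251.90406799316406), (58.21174621582031, 38.81805419921875), 79.5350341796875) [0.46483839 0.25061413 0.03465457]
```

View pics/w2.png

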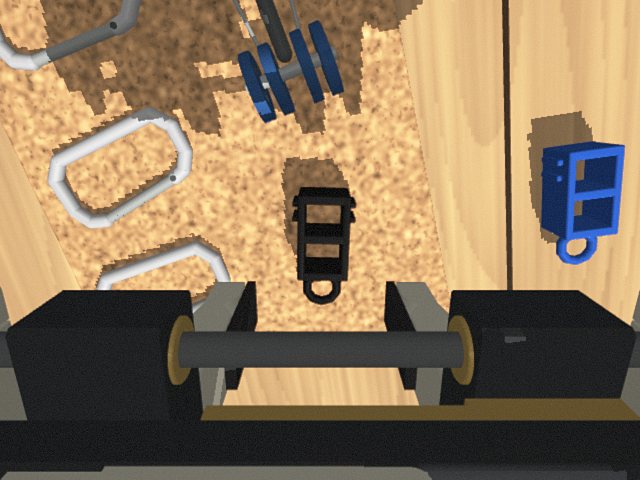

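The belay device sits centred between the open fingers: body at (323,240), ring at (322,290). The carabiners and cam are clear. Descending and gripping.

Call:
move_arm(
  commands=[
    [[2.4,0,0,0],[2.4,0,0,0],[2.4,0,0,0],[1.6,0,0,0],[1.0,0,0,0],[0.8,0,0,0],[0.4,0,0,0],[0,0,0,0]],
  ],
)

```text
clock: 10.0
tool_pos: [0.4664, 0.2517, 0.0121]
orientation: [78.3, 90.0, -110.6]
force: [0.0, -0.2, 0.0]
opening: 0.0559
```

Call:
move_arm(
  commands=[
    [[0,0,0,0],[0,0,0,0],[0,0,0,0],[0,0,0,0],[0,0,0,0]],
  ],
  jaw=2.5,
)

```text
clock: 10.5
tool_pos: [0.4664, 0.2517, 0.0126]
orientation: [-121.1, 90.0, 49.9]
force: [-1.9, 1.0, 5.0]
opening: 0.0336
```

Run:
```python
from arc import *
o=get_obs();print(o['tool_pos'],phi(o),o['opening'],o['force'])
P=(.466,.252,.010)
p,f=rows(P,171,[((.466,.252,.16),171,4),((.47,.05,.24),140,7),(d2w(-.025,.012,.20),94.3,5+0),(d2w(-.025,.012,.17),94.3,2)])
p,f=rows(p,f,[(d2w(-.025,.012,.045),94.3,6),(d2w(-.025,.012,.0375),94.3,4)])
```

```text
[0.46635343 0.25174324 0.01258238] 171.0213707845439 0.0336079474718688 [-1.89859234  0.97600707  5.00726893]
end [ 0.4781 -0.2191  0.17  ] 94.3
[[[-3.75, 0.0, 0.0, -0.0], [-3.75, 0.0, 0.0, -0.0], [-3.75, 0.0, 0.0, -0.0], [-3.75, 0.0, 0.0, -0.0], [-1.14, 2.84, -0.51, 0.0773], [-1.14, 2.79, -0.73, 0.0773], [-1.14, 2.73, -0.94, 0.0773], [-1.14, 2.65, -1.15, 0.0773]]]
[[[-1.14, 2.55, -1.35, 0.0773], [-1.14, 2.44, -1.54, 0.0773], [-1.14, 2.31, -1.73, 0.0773], [0.8, 4.02, -3.58, 0.1595], [0.8, 3.4, -4.18, 0.1595], [0.8, 2.69, -4.66, 0.1595], [0.8, 1.92, -5.03, 0.1595], [0.8, 1.1, -5.27, 0.1595]]]
[[[1.49, -0.0, -0.0, 0.0], [1.49, -0.0, -0.0, 0.0]]]
end [ 0.4781 -0.2191  0.0376] 94.3
[[[2.08, -0.0, -0.0, 0.0], [2.08, -0.0, -0.0, 0.0], [2.08, -0.0, -0.0, 0.0], [2.08, -0.0, -0.0, 0.0], [2.08, -0.0, -0.0, 0.0], [2.08, -0.0, -0.0, 0.0], [0.19, -0.0, -0.0, 0.0], [0.19, -0.0, -0.0, 0.0]]]
[[[0.19, -0.0, -0.0, 0.0], [0.19, -0.0, -0.0, 0.0]]]
```

Run:
```python
from arc import *
P=(.466,.252,.011)
rows(P,171.02,[((.466,.252,.13),171,4),((.47,.10,.22),140,6),((.478,-.12,.22),105,7),(d2w(-.025,.012,.17),94.3,5),(d2w(-.025,.012,.16),94.3,2)])
```

```text
end [ 0.4781 -0.2191  0.16  ] 94.3
[[[-2.98, 0.0, 0.0, 0.0001], [-2.98, 0.0, 0.0, 0.0001], [-2.98, 0.0, 0.0, 0.0001], [-2.98, 0.0, 0.0, 0.0001], [-1.5, 2.49, -0.46, 0.0902], [-1.5, 2.44, -0.68, 0.0902], [-1.5, 2.37, -0.9, 0.0902], [-1.5, 2.28, -1.11, 0.0902]]]
[[[-1.5, 2.17, -1.31, 0.0902], [-1.5, 2.04, -1.5, 0.0902], [0.0, 2.33, -2.11, 0.0872], [0.0, 2.14, -2.31, 0.0872], [0.0, 1.93, -2.48, 0.0872], [0.0, 1.71, -2.64, 0.0872], [0.0, 1.47, -2.78, 0.0872], [0.0, 1.22, -2.9, 0.0872]]]
[[[0.0, 0.97, -2.99, 0.0872], [1.0, 0.51, -1.92, 0.0374], [1.0, 0.44, -1.93, 0.0374], [1.0, 0.37, -1.95, 0.0374], [1.0, 0.29, -1.96, 0.0374], [1.0, 0.22, -1.97, 0.0374], [0.51, -0.0, 0.0, 0.0], [0.51, -0.0, 0.0, 0.0]]]
```

Call:
move_arm(
  commands=[
    [[-2.0,0,0,0],[-2.98,0,0,0],[-3.3,0,0,0],[-3.6,0,0,0],[-1.5,2.49,-0.46,0.09],[-1.5,2.44,-0.68,0.09],[-1.5,2.37,-0.9,0.09],[-1.5,2.28,-1.11,0.09]],
  ],
)

```text
clock: 11.3
tool_pos: [0.4686, 0.1493, 0.1914]
orientation: [-12.1, 90.0, 138.1]
force: [0.8, 0.6, -0.4]
opening: 0.0334
```

Call:
move_arm(
  commands=[
    [[-1.5,2.17,-1.31,0.09],[-1.5,2.04,-1.5,0.09],[0,2.33,-2.11,0.087],[0,2.14,-2.31,0.087],[0,1.93,-2.48,0.087],[0,1.71,-2.64,0.087],[0,1.47,-2.78,0.087],[0,1.22,-2.9,0.087]],
  ],
)

```text
clock: 12.1
tool_pos: [0.4774, -0.0902, 0.2209]
orientation: [-16.1, 90.0, 93.8]
force: [0.1, 0.2, -1.3]
opening: 0.034
```

Call:
move_arm(
  commands=[
    [[0,0.97,-2.99,0.087],[1.0,0.51,-1.92,0.038],[1.0,0.44,-1.93,0.038],[1.0,0.37,-1.95,0.038],[1.0,0.29,-1.96,0.038],[1.0,0.22,-1.97,0.038],[0.5,0,0,0],[0.5,0,0,0]],
  ],
)

```text
clock: 12.9
tool_pos: [0.4789, -0.2196, 0.1603]
orientation: [70.9, 90.0, 165.2]
force: [0.0, 0.5, -0.5]
opening: 0.034
```

Run:
```python
from arc import *
look('side','s3');o=get_obs();print(o['clock'],o['tool_pos'],w2d(o['tool_pos']),phi(o),o['opening'],o['force'])
p=cv2.imread('pics/s3.png')[60:300,180:440];cv2.imwrite('pics/s3c.png',cv2.resize(p,None,fx=2,fy=2))
```

```text
12.95 [ 0.47860551 -0.2191204   0.15971935] [-0.02456726  0.01195527  0.15971935] 94.29495488107229 0.033672294548973386 [-0.58607772  0.42244673 -1.80852024]
```

View pics/s3c.png

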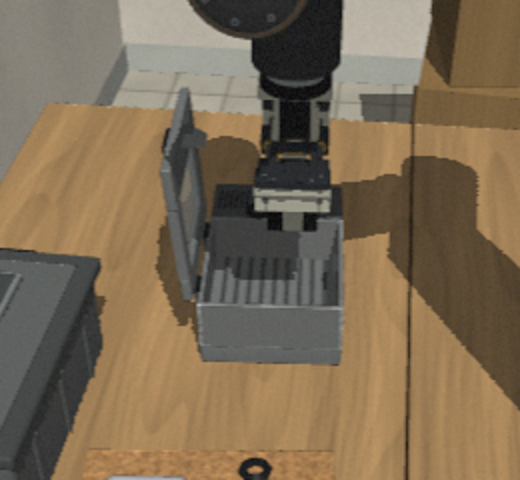

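The lid stands fully open and the device is over the chamber. Lowering it.

Call:
move_arm(
  commands=[
    [[2.2,0,0,0],[2.2,0,0,0],[2.2,0,0,0],[2.0,0,0,0],[1.5,0,0,0],[1.0,0,0,0],[0.6,0,0,0],[0.2,0,0,0]],
  ],
)

```text
clock: 13.75
tool_pos: [0.4794, -0.2191, 0.0418]
orientation: [94.0, 90.0, -171.7]
force: [0.2, 1.2, -1.4]
opening: 0.034
```

Call:
move_arm(
  commands=[
    [[0.1,0,0,0],[0.1,0,0,0],[0.05,0,0,0],[0,0,0,0]],
  ],
)

```text
clock: 14.15
tool_pos: [0.4794, -0.2195, 0.0398]
orientation: [-96.3, 90.0, -2.0]
force: [0.1, 0.2, -1.2]
opening: 0.0339
```

Call:
move_arm(
  commands=[
    [[0.08,0,0,0],[0.06,0,0,0],[0.05,0,0,0],[0,0,0,0]],
  ],
)

```text
clock: 14.55
tool_pos: [0.4794, -0.2195, 0.0386]
orientation: [-120.0, 90.0, -25.7]
force: [-4.4, 1.2, 10.5]
opening: 0.0338
```

Call:
move_arm(
  commands=[
    [[0,0,0,0],[0,0,0,0],[0,0,0,0],[-1.5,0,0,0],[-3.5,0,0,0],[-4.5,0,0,0],[-4.5,0,0,0],[-4.5,0,0,0]],
  ],
  jaw=6,
)

```text
clock: 15.35
tool_pos: [0.4788, -0.2194, 0.2243]
orientation: [73.3, 90.0, 167.6]
force: [1.2, -0.7, -0.5]
opening: 0.0598
```

Run:
```python
from arc import *
look('wrist','w3')
o=get_obs();print(o['clock'],o['tool_pos'],o['opening'],o['force'])
P=np.r_[o['tool_pos'][:2],o['tool_pos'][2]]
t0=tip(1.65,.164,.012,.052);b=d2w(*(w2d(t0)+[.035,0,0]))
p,f=rows(P,94.3,[(d2w(-.02,.02,.31),94.3,3),(d2w(*(w2d(b)[:2]),.31),94.3,8),(b,94.3,3),(tip(1.66,.164,.012,.052),94.3,2)])
p,f=rows(p,f,[(tip(a,.164,.012,.052),94.3,1) for a in np.r_[np.linspace(1.62,.16,24)]])
rows(p,f,[(tip(a,.164,.012,.052),94.3,1) for a in np.r_[np.linspace(.14,-.0,12)]])
```

```text
15.4 [ 0.48231099 -0.22087467  0.23251854] 0.06010157952224576 [ 3.13292075 -1.71350708  8.40070426]
end [ 0.6239 -0.1681  0.2542] 94.3
[[[-2.58, -0.03, 0.34, -0.0], [-2.58, -0.03, 0.34, -0.0], [-2.58, -0.03, 0.34, -0.0], [-0.0, -2.22, 0.4, -0.0], [-0.0, -2.22, 0.4, -0.0], [-0.0, -2.22, 0.4, -0.0], [-0.0, -2.22, 0.4, -0.0], [-0.0, -2.22, 0.4, -0.0]]]
[[[-0.0, -2.22, 0.4, -0.0], [-0.0, -2.22, 0.4, -0.0], [-0.0, -2.22, 0.4, -0.0], [1.85, 0.0, -0.0, -0.0], [1.85, 0.0, -0.0, -0.0], [1.85, 0.0, -0.0, -0.0], [0.01, 1.67, -0.01, -0.0], [0.01, 1.67, -0.01, -0.0]]]
end [ 0.4378 -0.182   0.13  ] 94.3
[[[-0.1, 0.65, 0.01, -0.0], [-0.09, 1.04, -0.0, -0.0], [-0.03, 1.05, -0.0, -0.0], [0.04, 1.04, -0.0, -0.0], [0.1, 1.04, -0.0, -0.0], [0.17, 1.03, -0.0, -0.0], [0.23, 1.02, -0.0, -0.0], [0.3, 1.0, -0.0, -0.0]]]
[[[0.37, 0.97, -0.0, -0.0], [0.42, 0.96, -0.0, -0.0], [0.48, 0.92, -0.0, -0.0], [0.54, 0.9, -0.0, -0.0], [0.6, 0.85, -0.0, -0.0], [0.65, 0.82, -0.0, -0.0], [0.7, 0.77, -0.0, -0.0], [0.74, 0.73, -0.0, -0.0]]]
[[[0.8, 0.68, -0.0, -0.0], [0.83, 0.63, -0.0, -0.0], [0.87, 0.57, -0.0, -0.0], [0.91, 0.52, -0.0, -0.0], [0.93, 0.46, -0.0, -0.0], [0.97, 0.4, -0.0, -0.0], [0.99, 0.34, -0.0, -0.0], [1.0, 0.27, -0.0, -0.0]]]
end [ 0.4338 -0.1823  0.104 ] 94.3
[[[0.33, 0.07, -0.0, -0.0], [0.2, 0.04, -0.0, -0.0], [0.21, 0.05, -0.0, -0.0], [0.2, 0.03, -0.0, -0.0], [0.21, 0.04, -0.0, -0.0], [0.2, 0.03, -0.0, -0.0], [0.21, 0.03, -0.0, -0.0], [0.21, 0.03, -0.0, -0.0]]]
[[[0.21, 0.02, -0.0, -0.0], [0.2, 0.02, -0.0, -0.0], [0.21, 0.02, -0.0, -0.0], [0.21, 0.02, -0.0, -0.0]]]
```

View pics/w3.png

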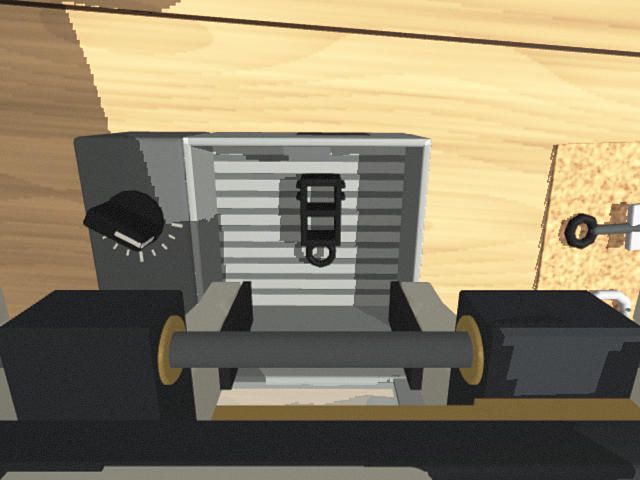

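The device lies flat on the chamber floor at (321,210), with nothing sticking out. Next I'll go over and behind the lid with closed fingers.

Call:
move_arm(
  commands=[
    [[-2.9,-0.1,0.3,0],[-2.9,-0.1,0.3,0],[-2.9,-0.1,0.3,0],[0,-2.25,0.4,0],[0,-2.25,0.4,0],[0,-2.25,0.4,0],[0,-2.25,0.4,0],[0,-2.25,0.4,0]],
  ],
  jaw=0,
)

```text
clock: 16.2
tool_pos: [0.5931, -0.1816, 0.3092]
orientation: [69.8, 90.0, 164.1]
force: [-0.1, -0.3, -0.6]
opening: 0.0027
```

Call:
move_arm(
  commands=[
    [[0,-2.22,0.4,0],[0,-2.22,0.4,0],[0,-2.22,0.4,0],[0,0,0,0],[0,0,0,0]],
  ],
)

```text
clock: 16.7
tool_pos: [0.6577, -0.1648, 0.3084]
orientation: [82.9, 89.9, 177.2]
force: [-0.6, -0.5, 0.0]
opening: 0.0004
```

Run:
```python
from arc import *
o=get_obs();print(o['clock'],o['tool_pos'],o['opening'],w2d(o['tool_pos']),phi(o),w2d(tip(1.65,.164,.012,.052)))
```

```text
16.7 [ 0.65770482 -0.16476047  0.30841807] 0.0004462237902640973 [0.15810376 0.05273355 0.30841807] 94.31112517536722 [0.12243821 0.052      0.25453641]
```

Call:
move_arm(
  commands=[
    [[1.9,0,0,0],[1.9,0,0,0],[1.6,0,0,0],[0,1.2,0,0],[0,1.1,0,0],[0,0.7,0,0],[0,0.5,0,0],[-0.05,0.65,0,0]],
  ],
)

```text
clock: 17.5
tool_pos: [0.6163, -0.1682, 0.2572]
orientation: [-97.7, 89.9, -3.4]
force: [0.6, 1.5, 0.1]
opening: 0.0006
```

Call:
move_arm(
  commands=[
    [[-0.09,1.04,0,0],[-0.03,1.05,0,0],[0.04,1.04,0,0],[0.1,1.04,0,0],[0.17,1.03,0,0],[0.23,1.02,0,0],[0.3,1.0,0,0],[0.37,0.97,0,0]],
  ],
)

```text
clock: 18.3
tool_pos: [0.5339, -0.1742, 0.245]
orientation: [-84.2, 90.0, 10.1]
force: [0.9, 1.9, 2.0]
opening: 0.0005
```

Run:
```python
from arc import *
o=get_obs();print(o['clock'],o['tool_pos'],w2d(o['tool_pos']),o['force'])
for a in (1.1,1.15,1.2):print(a,w2d(tip(a,.164,.012,.052)))
```

```text
18.3 [ 0.53394469 -0.17417098  0.2449904 ] [0.0339864  0.05262891 0.2449904 ] [0.94290361 1.94507189 2.01289765]
1.1 [0.03380472 0.052      0.24360116]
1.15 [0.04146123 0.052      0.24659514]
1.2 [0.0492578 0.052     0.2492027]
```

On the arc at about 1.1 rad. Continuing down.

Call:
move_arm(
  commands=[
    [[0.46,0.96,0,0],[0.5,0.92,0,0],[0.54,0.9,0,0],[0.6,0.85,0,0],[0.65,0.82,0,0],[0.7,0.77,0,0],[0.74,0.73,0,0],[0.8,0.68,0,0]],
  ],
)

```text
clock: 19.1
tool_pos: [0.4679, -0.1792, 0.1946]
orientation: [96.0, 90.0, -169.7]
force: [0.5, 1.6, 2.7]
opening: 0.0004
```

Call:
move_arm(
  commands=[
    [[0.83,0.63,0,0],[0.87,0.57,0,0],[0.91,0.52,0,0],[0.93,0.46,0,0],[0.8,0.33,0,0],[0.6,0.2,0,0],[0.5,0.1,0,0],[0,0,0,0]],
  ],
)

```text
clock: 19.9
tool_pos: [0.4401, -0.1814, 0.1402]
orientation: [93.9, 89.9, -171.8]
force: [-2.3, 0.7, 3.6]
opening: 0.0004
```

Run:
```python
from arc import *
look('side','s4')
o=get_obs();print(o['clock'],o['tool_pos'],w2d(o['tool_pos']),o['force'])
for a in (.2,.25,.3,.35):print(a,w2d(tip(a,.164,.012,.052)))
p=cv2.imread('pics/s4.png')[60:300,180:440];cv2.imwrite('pics/s4c.png',cv2.resize(p,None,fx=2,fy=2))
```

```text
19.95 [ 0.44034338 -0.18137691  0.14063522] [-0.05989172  0.05246137  0.14063522] [-1.90113849  0.72717207  4.60637382]
0.2 [-0.06084689  0.052       0.13634257]
0.25 [-0.05843279  0.052       0.1442012 ]
0.3 [-0.05562894  0.052       0.15192935]
0.35 [-0.05244235  0.052       0.15950771]
```

View pics/s4c.png

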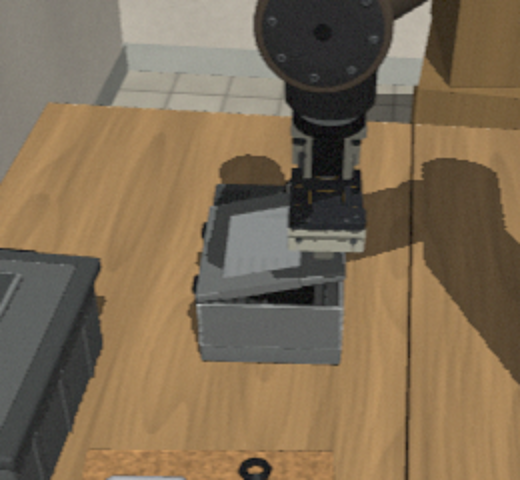

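The lid is nearly shut, at about 0.22 rad, with the finger on it beside the button. Slow final press.

Call:
move_arm(
  commands=[
    [[0.5,0.1,0,0],[0.5,0.08,0,0],[0.5,0.07,0,0],[0.4,0.05,0,0],[0.3,0.04,0,0],[0.25,0.02,0,0],[0.25,0.02,0,0],[0.25,0.02,0,0]],
  ],
)

```text
clock: 20.75
tool_pos: [0.4357, -0.1817, 0.1113]
orientation: [94.2, 89.9, -171.5]
force: [-5.1, -0.5, 6.6]
opening: 0.0004
```

Call:
move_arm(
  commands=[
    [[0.2,0,0,0],[0.2,0,0,0],[0.15,0,0,0],[0.15,0,0,0],[0.15,0,0,0],[0,0,0,0]],
  ],
)

```text
clock: 21.35
tool_pos: [0.4363, -0.1815, 0.1028]
orientation: [86.2, 90.0, -179.5]
force: [-5.0, 1.4, 7.0]
opening: 0.0005
```

Call:
move_arm(
  commands=[
    [[0.08,0,0,0],[0.08,0,0,0],[0.08,0,0,0],[0,0,0,0]],
  ],
)

```text
clock: 21.75
tool_pos: [0.4362, -0.1816, 0.1008]
orientation: [96.0, 90.0, -169.7]
force: [-7.0, 1.3, 11.6]
opening: 0.0005
```

Call:
move_arm(
  commands=[
    [[0.08,-0.05,0,0],[0.08,-0.05,0,0],[0,0,0,0]],
  ],
)

```text
clock: 22.05
tool_pos: [0.4362, -0.1815, 0.0991]
orientation: [88.7, 89.9, -177.0]
force: [-8.9, 1.3, 15.6]
opening: 0.0003
```

Call:
move_arm(
  commands=[
    [[-0.15,0,0,0],[-0.2,0,0,0],[-0.25,0,0,0],[-0.25,0,0,0],[-0.25,0,0,0],[0,0,0,0]],
  ],
)

```text
clock: 22.65
tool_pos: [0.4383, -0.1814, 0.1101]
orientation: [-92.1, 89.9, 2.2]
force: [0.7, 0.1, -0.3]
opening: 0.0006
```

Run:
```python
from arc import *
look('side','s5')
o=get_obs();print(o['clock'],o['tool_pos'],w2d(o['tool_pos']),o['force'])
p=cv2.imread('pics/s5.png')[120:270,230:400];cv2.imwrite('pics/s5c.png',cv2.resize(p,None,fx=3,fy=3))
```

```text
22.7 [ 0.43805292 -0.18135989  0.10992783] [-0.06217445  0.05265008  0.10992783] [-0.03973513  0.02232271 -0.12957434]
```

View pics/s5c.png

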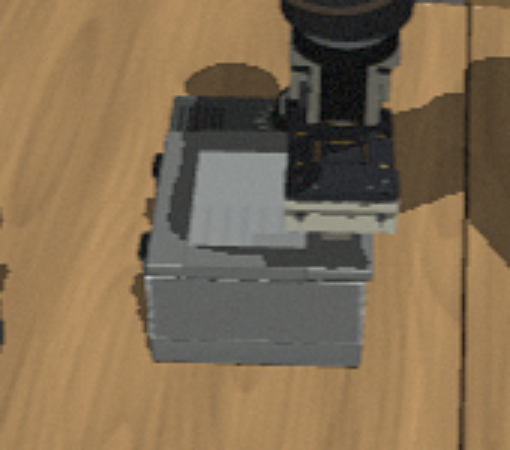

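Force is zero 1 cm above the lid and the lid stayed shut, so the catch holds. Now to the dial.

Call:
move_arm(
  commands=[
    [[-3,0,0,0],[-3.5,-1,-2,0],[-3.5,-1.5,-3,0],[-2,-1.5,-3.2,0],[0,-1.5,-3.2,0],[0,-1.5,-2.5,0],[0,-0.7,-1,0],[0,0,0,0]],
  ],
)

```text
clock: 23.5
tool_pos: [0.5259, -0.3251, 0.2285]
orientation: [67.0, 89.9, 161.2]
force: [-0.3, 1.2, -0.5]
opening: 0.0001
```

Run:
```python
from arc import *
o=get_obs();p,d,C=look('wrist','w4');print(o['clock'],o['tool_pos'],w2d(o['tool_pos']),phi(o))
G=p.astype(int)
m=(C[...,2]>.118)&(C[...,2]<.131);m[300:]=0
X=C[m];D=np.array([w2d(q) for q in X]);print(m.sum(),cv2.minAreaRect(D[:,:2].astype(np.float32)*1000),np.median(D,0))
v,u=np.where(m);print(u.min(),u.max(),v.min(),v.max())
u0,v0=int(u.mean()),int(v.mean())
c=p[max(v0-70,0):v0+70,max(u0-80,0):u0+80,::-1];cv2.imwrite('pics/w4c.png',cv2.resize(c,None,fx=4,fy=4,interpolation=cv2.INTER_CUBIC));print(u0,v0,c.shape)
```

```text
23.5 [ 0.52594989 -0.32513519  0.22850988] [ 0.014695   -0.09731092  0.22850988] 94.2161832389844
1365 ((-26.110971450805664, -129.0167999267578), (42.350440979003906, 14.303093910217285), 60.2142448425293) [-0.02682353 -0.12906887  0.1244295 ]
242 304 149 194
272 171 (140, 160, 3)
```

View pics/w4c.png

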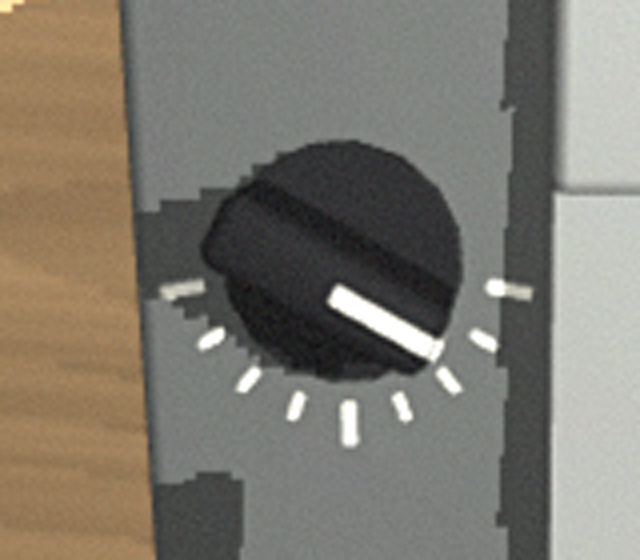

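The pointer reads one hour: the bar is 60.2° from the dryer's +x, centred at dryer (-26,-129) mm. It needs three clicks clockwise.

Run:
```python
from arc import *
o=get_obs();print(o['tool_pos'],o['clock'],phi(o))
p,f=rows(o['tool_pos'],phi(o),[(d2w(-.026,-.129,.165),154.5,8),(d2w(-.026,-.129,.125),154.5,4),(d2w(-.026,-.129,.102),154.5,4)])
```

```text
[ 0.52535889 -0.32431431  0.2287693 ] 23.55 94.24408395030247
end [ 0.4878 -0.3598  0.102 ] 154.5
[[[0.8, 0.5, -0.41, -0.1315], [0.8, 0.55, -0.34, -0.1315], [0.8, 0.59, -0.26, -0.1315], [0.8, 0.62, -0.18, -0.1315], [0.8, 0.64, -0.1, -0.1315], [0.8, 0.65, -0.02, -0.1315], [0.8, 0.64, 0.07, -0.1315], [0.8, 0.63, 0.15, -0.1315]]]
[[[0.99, -0.0, 0.0, 0.0001], [0.99, -0.0, 0.0, 0.0001], [0.99, -0.0, 0.0, 0.0001], [0.99, -0.0, 0.0, 0.0001], [0.58, -0.0, 0.0, -0.0], [0.58, -0.0, 0.0, -0.0], [0.58, -0.0, 0.0, -0.0], [0.58, -0.0, 0.0, -0.0]]]
```

Call:
move_arm(
  commands=[
    [[0.8,0.5,-0.41,-0.1315],[0.8,0.55,-0.34,-0.1315],[0.8,0.59,-0.26,-0.1315],[0.8,0.62,-0.18,-0.1315],[0.8,0.64,-0.1,-0.1315],[0.8,0.65,-0.02,-0.1315],[0.8,0.64,0.07,-0.1315],[0.8,0.63,0.15,-0.1315]],
  ],
  jaw=3.4,
)

```text
clock: 24.35
tool_pos: [0.4874, -0.3588, 0.1659]
orientation: [-142.0, 90.0, 12.9]
force: [0.4, 0.7, -0.2]
opening: 0.0339
```

Run:
```python
from arc import *
o=get_obs();print(o['tool_pos'],w2d(o['tool_pos']),phi(o),o['opening'],o['joint_pos'][5])
rows(o['tool_pos'],phi(o),[(d2w(-.026,-.129,.102),154.5,1)])
```

```text
[ 0.48739801 -0.35877232  0.16592592] [-0.02627043 -0.12796279  0.16592592] 154.93781282376017 0.03390175967216796 -7.165516398201877
end [ 0.4877 -0.3598  0.102 ] 154.5
[[[6.39, 0.08, -0.07, 0.0076]]]
```

Call:
move_arm(
  commands=[
    [[1.0,0.05,0,0],[1.0,0,0,0],[1.0,0,0,0],[1.0,0,0,0],[0.8,0,0,0],[0.7,0,0,0],[0.5,0,0,0],[0.3,0,0,0]],
  ],
)

```text
clock: 25.15
tool_pos: [0.4876, -0.3603, 0.1023]
orientation: [6.2, 90.0, 160.8]
force: [-0.7, 0.5, 0.6]
opening: 0.0341
```

Call:
move_arm(
  commands=[
    [[0,0,0,0],[0,0,0,0],[0,0,0,0],[0,0,0,0],[0,0,0,0]],
  ],
  jaw=0.8,
)

```text
clock: 25.65
tool_pos: [0.4869, -0.36, 0.1032]
orientation: [1.9, 89.9, 156.5]
force: [-3.8, 3.6, 5.2]
opening: 0.0138
```

Gripped at 13.8 mm. Turning 60° clockwise.

Call:
move_arm(
  commands=[
    [[0,0,0,0.105],[0,0,0,0.105],[0,0,0,0.105],[0,0,0,0.105],[0,0,0,0.105],[0,0,0,0.105],[0,0,0,0.105],[0,0,0,0.105]],
  ],
)

```text
clock: 26.45
tool_pos: [0.4867, -0.3598, 0.1032]
orientation: [47.6, 89.9, 153.8]
force: [-4.1, 4.2, 6.4]
opening: 0.0138
```

Call:
move_arm(
  commands=[
    [[0,0,0,0.105],[0,0,0,0.102],[0,0,0,0],[0,0,0,0]],
  ],
)

```text
clock: 26.85
tool_pos: [0.4868, -0.3597, 0.1032]
orientation: [54.5, 89.9, 149.0]
force: [-5.1, 4.5, 5.8]
opening: 0.0137
```

Run:
```python
from arc import *
o=get_obs();print(o['tool_pos'],w2d(o['tool_pos']),phi(o),o['opening'],o['force'],o['moment'])
```

```text
[ 0.48675357 -0.35971015  0.10315987] [-0.02698337 -0.12884967  0.10315987] 94.56293731102267 0.013743259925537392 [-5.06665098  4.4776992   5.79638891] [ 1.81388615  1.82367427 -0.07705931]
```

Call:
move_arm(
  commands=[
    [[0,0,0,0],[0,0,0,0],[0,0,0,0],[-0.5,0,0,0],[-1,0,0,0],[-2,0,0,0],[-3,0,0,0],[-3,0,0,0]],
  ],
  jaw=2.6,
)

```text
clock: 27.65
tool_pos: [0.4877, -0.3604, 0.1996]
orientation: [175.2, 90.0, -90.2]
force: [0.8, 0.4, 0.4]
opening: 0.026
```

Call:
move_arm(
  commands=[
    [[-3,-1,0.5,0],[-1.5,-1.5,1,0],[0,-1,1,0],[0,-0.5,0.5,0],[0,0,0,0],[0,0,0,0]],
  ],
)

```text
clock: 28.25
tool_pos: [0.5246, -0.327, 0.2419]
orientation: [68.7, 89.9, 163.3]
force: [0.5, 0.7, 0.7]
opening: 0.026
```

Run:
```python
from arc import *
o=get_obs();p,d,C=look('wrist','w5');look('scene','f1');print(o['clock'],o['force'])
m=(C[...,2]>.118)&(C[...,2]<.131);m[300:]=0
D=np.array([w2d(q) for q in C[m]]);print(m.sum(),cv2.minAreaRect(D[:,:2].astype(np.float32)*1000))
s=cv2.imread('pics/f1.png')
w=p[90:330,150:470,::-1]
cv2.imwrite('pics/fin.png',np.vstack([cv2.resize(w,(400,300)),cv2.resize(s[180:360,100:540],(400,164))]))
```

```text
28.25 [0.54873165 0.74926226 0.7011713 ]
1233 ((-25.951374053955078, -129.2583770751953), (42.6446647644043, 14.170644760131836), 0.17946751415729523)
```

View pics/fin.png

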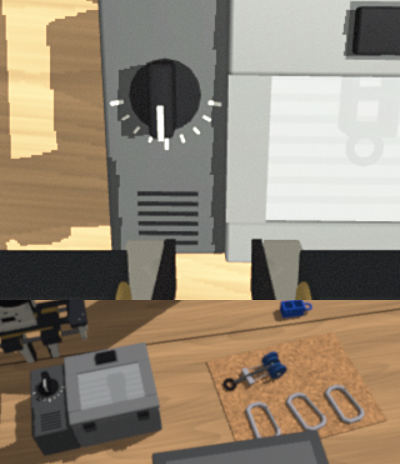

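Run:
```python
from arc import *
C=np.load('f1.npz')['C'].reshape(-1,3);D=np.c_[(C[:,:2]-O)@Rd,C[:,2]]
q=lambda x0,x1,y0,y1:np.nanmedian(D[(D[:,0]>x0)&(D[:,0]<x1)&(D[:,1]>y0)&(D[:,1]<y1)&(D[:,2]>.08),2])
print('button',q(-.072,-.056,-.015,.015),'lid front',q(-.085,-.05,.04,.08),'rear',q(.06,.085,.0,.08))
close_job()
```

```text
button 0.11134783602091969 lid front 0.10264031187852407 rear 0.10378931958086446
the job is handed in; nothing more can be done
```

The belay device is lying flat in the dryer with the lid latched and the timer set to four hours. I handed the job in at about 28 s of the 72 s allowed.

- **Opening the lid:** I pressed the button with closed fingers and followed the lid all the way up to its stop. Readings during the swing were light contact forces of up to about 6 N, fading to near zero towards upright, and the pictures showed the lid following the finger.
- **Placing the device:** The black belay device went onto the chamber floor. It was seen flat there before closing, and again through the lid window in the last picture.
- **Closing the lid:** I pressed it down slowly beside the button, ending at about 16 N. It stayed shut when I lifted off. In the final check the lid was level (102.6 mm at the front, 103.8 mm at the rear) and the button was out (111 mm).
- **Setting the timer:** The dial started at one hour, and I turned it three clicks clockwise. The bar then measured 0.2° from the four-hour direction, and the pointer was on the long four-hour mark.
- **Other gear:** The final scene picture shows the cam, the carabiners and the blue look-alike where they were. The gripper was clear of everything.

One reading disagreed. During the final press the measured tip height went to about 99 mm, below the 104 mm the lid top should be at. I put this down to contact give or a height offset, because the lid measured level and latched afterwards.

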